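# Fold out the pipette rest and lay the micropipette on it

## Robot

A 6-joint arm with a two-finger parallel gripper is mounted at the origin on the work surface; the furniture and walls round the work are solid. World frame = base frame: x ahead of the robot, y to its left, z up, the work surface at z = 0. Lengths are in m, angles in rad, forces in N, time in s.
With the tool pointing down it reaches from about 0.375 to 0.975 m from the base axis. Payload 3.8 kg.
Tool frame: the origin (TCP) lies midway between the tips of the shut fingers; the grasp point (between the pads) lies bot.grasp_offset behind it (bot.grasp_offset is the distance from the TCP to the grasp point, in m); z points along the fingers, y is the direction in which the jaws open and shut (so a half turn about z gives the same grasp; the last joint's range is limited). The gripper opens to 85 mm and grips with 20 to 120 N. Pads are 22 mm wide; open, the fingers measure 114 mm over their backs; the gripper's body (76 mm by 85 mm) begins 54 mm behind the grasp point. The pads swing forward as they close: fully open they stand 13 mm farther back than shut.
Start: joints at [1.307, 0.264, 1.604, -0, 1.274, -0.037], TCP at [0.152, 0.658, 0.231] pointing down, gripper open.
Joint ranges: [-2.63, 2.63], [-0.94, 2.18], [0.31, 2.57], [-1.31, 4.45], [0, 2.66], [-2.55, 2.55]. Speed limits (rad/s): [2.57, 2.57, 3.14, 3.14, 3.14, 3.14].

## Interface

Orientations are given as a rotation vector (axis times angle).
In Python, from workcell import read_state, viewer, job, bot gives the robot as it stands.
- The arm moves only by the shell command python3 -m crank 'ROWS' [FORCE]. ROWS is text: rows parted by semicolons, each of 7 numbers parted by spaces: the shift along the tool's x, y, z in mm, then the turn, a rotation vector about the tool's x, y, z in rad, then the closure in counts, from 0 (fully open) to 255 (shut). A call has 1 to 20 rows; each row is the pose to reach, as a shift and turn from the pose commanded when the call began, along the tool's axes at that moment; what a row does not reach only later rows make up. A row lasts 1/8 s, in which the tool goes at most 62.5 mm and 10.7 degrees, less where a joint would pass 70% of its speed; a pose out of reach is approached as far as the arm can. A call with a gripper value outside its range is refused whole. The fingers move at their own pace and stop on an object; FORCE is the grip in N (left out, the last holds). Time passes only in rows, so rows that repeat a pose let the fingers close. It gives the time, the measured TCP pose, the force and the opening at its end, in the units of the state.
- read_state(): the state, without advancing time (a new reading comes with each control period).
- viewer.read_camera(name): name is "side" or "top"; returns a dict with "pixels" (420x560x3 uint8, red, green, blue), "vertical_fov" (degrees; the focal length in pixels is half the picture's height over the tangent of half this angle, whatever the lens; pixels are square), "cx", "cy" (the principal point, pixels), "k1" (the pictures are not rectified: a ray, as slopes to the right and down, at radius r is drawn at 1 + k1 r^2 times it, then the intrinsics apply), "view" (4x4, takes a point from world to camera coordinates). Camera axes: x right, y up, looking along -z (the intrinsics and any distortion apply to the point x, -y, -z); pixel columns grow to the right and rows downward; lengths in m; the calibration is good to about 2 mm. A picture is of the moment at which its call begins. There is no depth.
- job.finish_job(): hands the job in, once; it reports no verdict.
The state is a dict: "time": time; "q": joint angles; "joint_vel": joint speeds; "joint_torque": joint torques, N m; "tool_pos": TCP position; "tcp_rot": TCP orientation; "wrist_force": force on the tool from outside, world axes, zero at the start; "torque": the same for the moment, N m; "width": opening from 0.0 (shut) to 1.0 (fully open).
Only numpy, scipy, OpenCV 4.12 (cv2) and the standard library are available. Lean on these libraries where they do the work, as an engineer would, in place of code of your own. Each camera call takes 0.05 s, during which the arm holds its last target.

## Task

Swing the orange-headed support of the pipette rest up from its folded position and over past upright until it leans on its stop and stands open by itself. Then gently pick up the micropipette and lay it gently across the rest, its white body in the grey saddle and its blue tip end in the orange one, tip pointing out over the hinge end, and let go. Leave the other things on the bench where they are.

Things in the scene. Friction and masses are not known exactly. Their poses are not given: they have to be found in the camera images.
- rest: pipette rest, fixed to the bench: aluminium base plate 180 x 84 x 10 mm. Origin under the plate at bench height; x runs along the plate from the grey saddle to the hinge, z up. The plate spans x -93 to +87, y -42 to +42 mm. Support open, the pipette lies along x with its axis level at y = 0, z = 97 mm; its tip point about 105 mm from the origin along +x is right
- saddle (a point): bottom of the V groove of the fixed grey saddle, at x = -55, y = 0, z = 78 mm of the rest. The saddle is 44 mm wide in the rest's y, 12 mm thick in x, its 45-degree groove runs along x and is open upward; rims at z = 93 mm
- hinge (a point): the hinge axis of the folding support, at x = +70, y = 0, z = 22 mm of the rest, running along the rest's y; steel cheeks round it are 34 mm wide in y and reach z = 33 mm
- support (a joint): angle of the folding support in rad: 0 = folded (points outward along the rest's +x, beyond the plate, 10 degrees above level), 1.40 = upright, 1.745 = open on its stop (20 degrees past upright, leaning back over the plate towards the grey saddle). Weighs 0.12 kg: falls back to 0 if let go before upright, rests on the stop by its weight once past; hinge almost free, no spring
- support_yoke (a point): point in the support's orange head, 70 mm from the hinge axis, 2 mm above its V groove's bottom; folded, about 34 mm above the bench. The head is 36 mm wide in the rest's y with flat parallel sides, 12 mm thick, and spans 56 to 82 mm from the hinge axis, groove open away from the hinge; the steel bar below it is 18 mm wide, 7 mm thick. Folded, the bench under and beside the head is free
- micropipette: white micropipette, blue tip end, 213 mm long, about 0.1 kg, lying on the bench. Origin under its middle; y runs along it to the push button, -y to the tip; its axis is at z = 13 mm. White body round, 26 mm thick, y -26 to +78 mm; tip end, y -106 to -26, 15 mm thick. Balances near y = +20. Delicate: grip at most 60 N a finger, press it on the rest with at most 40 N
- pipette_tip (a point): on the pipette's axis, at the point of the tip (y = -106, z = 13 mm of the pipette)
- pipette_body (a point): on the pipette's axis in the white body (y = +22, z = 13 mm), a good place to grasp it across
- yellow_cup: closed specimen cup with yellow lid, 50 mm wide, 63 mm tall, bystander; origin under its centre
- dropper: dropper bottle with blue contents and black teat, 27 mm wide, 98 mm tall, bystander; origin under its centre
- flask: small conical flask, 62 mm wide, 88 mm tall, bystander; origin under its centre

How it is judged:
On the way, in this order (a step that is already met when the one before it is completed fails the run):
1. the support stands open past upright, untouched by the robot, the pipette still off the rest (value of joint support above 1.62 rad and contact force between support and the arm below 0.02 N and contact force between support and the fingers below 0.02 N and contact force between micropipette and rest below 0.02 N), for 0.3 s.
2. the micropipette is lifted clear of the bench (height (world z) of pipette_body above 0.06 m), for 0.1 s.
At the end, for the whole second after the job is handed in: The support stands open past upright (joint above 1.62 rad); the micropipette lies at rest in both grooves, level (tip point and white body 80 to 120 mm above the bench), both within 20 mm of the rest's centre line, its tip point 80 to 135 mm from the rest's origin on the hinge side (value of joint support above 1.62 rad and contact force between micropipette and support above 0.02 N and contact force between micropipette and rest above 0.1 N and x of pipette_tip in the frame of rest between 0.08 and 0.135 m and y of pipette_tip in the frame of rest between -0.02 and 0.02 m and y of pipette_body in the frame of rest between -0.02 and 0.02 m and height (world z) of pipette_tip between 0.08 and 0.12 m and height (world z) of pipette_body between 0.08 and 0.12 m and linear speed of micropipette below 0.02 m/s); the robot touches nothing.
It fails at once if the micropipette is squeezed hard (contact force between micropipette and the fingers above 130 N).
It fails at once if the micropipette is pressed or dropped hard onto the rest (contact force between micropipette and rest above 40 N).
It fails at once if another thing on the bench (cup, dropper bottle or flask) is moved more than 30 mm (distance of any of yellow_cup, dropper, flask from where it was at the start of the episode above 0.03 m).
It also fails if it takes over 56 s, if anything falls off the work surface, if the arm or the gripper's body presses on something with over 40 N, if the wrist force passes 120 N, or if a joint passes its speed limit or range.

## Working session

There is one attempt and no reset: what is moved stays moved. The work goes in short steps, Python scripts to look and compute and a shell command to move; the robot and the scene stay as the last step left them, time stands still between calls to the robot, and variables do not carry over. Pictures are saved under pics/ and viewed, and the job is handed in when it is done.

```bash
ls; mkdir -p pics; cat > h.py <<'E'
import numpy as np,cv2
from scipy.spatial.transform import Rotation as R
from workcell import read_state, viewer, job, bot
def shot(n,fn=None):
    c=viewer.read_camera(n)
    if fn: cv2.imwrite('pics/'+fn,c['pixels'][:,:,::-1])
    return c
def K(c):
    f=c['pixels'].shape[0]/2/np.tan(np.radians(c['vertical_fov'])/2)
    return np.array([[f,0,c['cx']],[0,f,c['cy']],[0,0,1.]]),np.array([c['k1'],0,0,0.])
def ray(c,u,v):
    k,d=K(c); p=cv2.undistortPoints(np.array([[[u,v]]],float),k,d)[0,0]
    V=np.array(c['view']); Rm=V[:3,:3]; o=-Rm.T@V[:3,3]
    return o,Rm.T@np.array([p[0],-p[1],-1.])
def atz(c,u,v,z):
    o,d=ray(c,u,v); return o+d*(z-o[2])/d[2]
def proj(c,P):
    P=np.atleast_2d(P); V=np.array(c['view']); q=P@V[:3,:3].T+V[:3,3]; q=q*[1,-1,-1]
    k,d=K(c); return cv2.projectPoints(q,np.zeros(3),np.zeros(3),k,d)[0][:,0]
E
python3 - <<'E'
from h import *
a=shot('top','top1.png');b=shot('side','side1.png')
for c in(a,b): print(c['vertical_fov'],c['cx'],c['cy'],c['k1'],np.round(np.array(c['view']),3))
print(read_state(),bot.grasp_offset)
E
```

```text
pics
57.869108116447215 275.38275986212574 214.45813274827955 -0.07487994057117886 [[-0.057 -0.998 -0.005 -0.022]
 [ 0.974 -0.057  0.219 -0.485]
 [-0.219  0.008  0.976 -0.937]
 [ 0.     0.     0.     1.   ]]
57.52646653971773 269.4015595789512 208.76748733797297 -0.0509574357635751 [[ 0.988 -0.152 -0.017 -0.477]
 [ 0.076  0.395  0.916 -0.068]
 [-0.132 -0.906  0.402 -0.982]
 [ 0.     0.     0.     1.   ]]
{'time': 0.1, 'q': array([ 1.30709601e+00,  2.64698139e-01,  1.60526721e+00, -2.51933080e-05,
        1.27371093e+00, -3.68769028e-02]), 'joint_vel': array([ 0.00149512, -0.00094895, -0.00296857,  0.00037998,  0.0012332 ,
        0.00020973]), 'joint_torque': array([ 6.15907197e-05, -5.16713154e+01, -3.68589377e+01, -4.70884822e-05,
        6.32460346e-03, -1.51276760e-05]), 'tool_pos': array([0.15161406, 0.65705579, 0.23005676]), 'tcp_rot': array([-0.35548574, -3.12112373,  0.00324141]), 'wrist_force': array([-0.60434037,  0.01385525,  0.45951818]), 'torque': array([ 0.04650556, -0.01754919, -0.00240243]), 'width': 1.0029279887174922} 0.0187
```

```bash
ls -R . | head -30
```

```text
.:
h.py
pics

./pics:
side1.png
top1.png
```

View pics/top1.png

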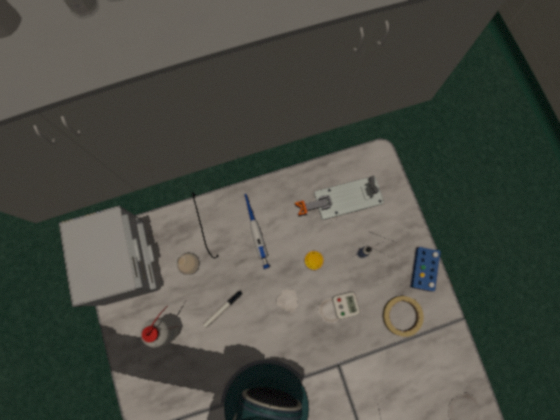

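View pics/side1.png

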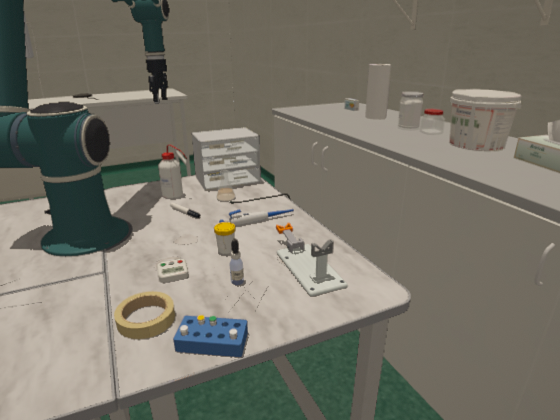

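```bash
python3 - <<'E'
from h import *
a=cv2.imread('pics/top1.png');b=cv2.imread('pics/side1.png')
cv2.imwrite('pics/t_crop.png',cv2.resize(a[175:285,230:390],None,fx=5,fy=5,interpolation=cv2.INTER_CUBIC))
cv2.imwrite('pics/s_crop.png',cv2.resize(b[185:305,205:365],None,fx=5,fy=5,interpolation=cv2.INTER_CUBIC))
c=shot('top');print(proj(c,[[0.1516,.657,.23],[0,0,0],[.5,0,0]]))
E
```

```text
[[-49.52714925 367.55678782]
 [266.66128721 407.01729564]
 [257.02404411 213.60455129]]
```

View pics/t_crop.png

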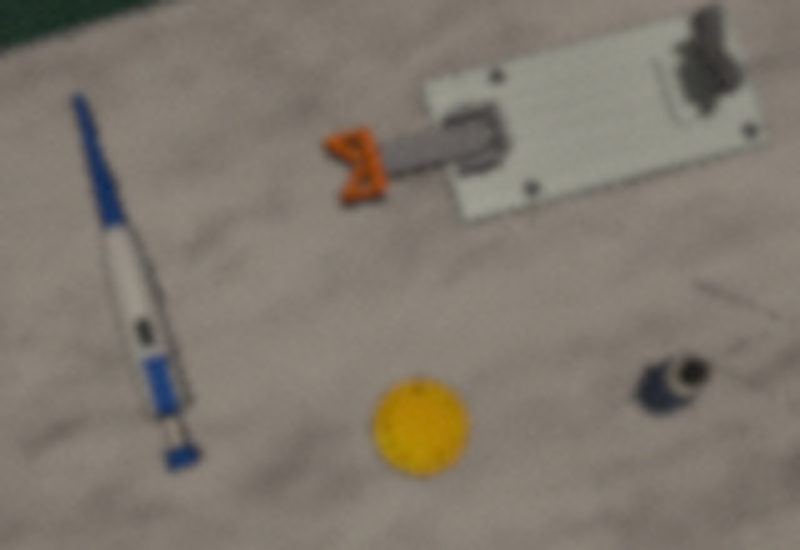

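View pics/s_crop.png

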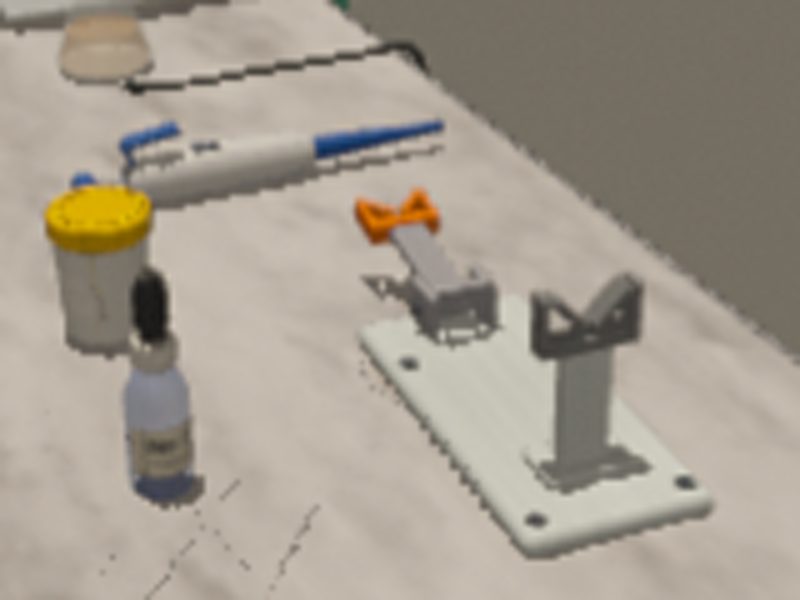

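```bash
cat > fit.py <<'E'
from h import *
from scipy.optimize import least_squares
a=shot('top');b=shot('side')
T=lambda x,y:[230+(x+.5)/5-.5,175+(y+.5)/5-.5]
S=lambda x,y:[205+(x+.5)/5-.5,185+(y+.5)/5-.5]
def W(p,L): 
    L=np.array(L,float); c,s=np.cos(p[2]),np.sin(p[2])
    return np.c_[p[0]+c*L[:,0]-s*L[:,1],p[1]+s*L[:,0]+c*L[:,1],L[:,2]]
def fit(LT,uT,LS,uS,p0):
    f=lambda p:np.r_[(proj(a,W(p,LT))-uT).ravel(),(proj(b,W(p,LS))-uS).ravel()]
    r=least_squares(f,p0); print(np.round(r.x,4),np.degrees(r.x[2]),'res',np.round(r.fun.reshape(-1,2),1).tolist()); return r.x
rest=fit([[.087,-.042,.01],[.087,.042,.01],[-.093,.042,.01]],[T(428,80),T(465,222),T(768,143)],
 [[.087,.042,.01],[-.093,.042,.008],[-.093,-.042,.008],[-.055+.0,0,.078]],[S(362,325),S(533,552),S(712,503),S(592,330)],[.55,-.2,1.5])
pip=fit([[0,-.106,.013],[0,.107,.013],[0,-.026,.013]],[T(78,98),T(183,458),T(113,226)],[[0,-.106,.013],[0,-.026,.013]],[S(442,127),S(317,148)],[.5,0,.2])
d=np.radians(10)
Y=W(rest,[[.07+.07*np.cos(d),0,.022+.07*np.sin(d)],[.07,0,.022],[-.055,0,.078]]);print(Y, proj(a,Y),proj(b,Y))
G=W(pip,[[0,.022,.013],[0,-.106,.013]]);print(G,proj(a,G),proj(b,G))
print('cup',atz(a,*T(421,428),.063),'drop',atz(a,*T(692,372),.098))
E
python3 fit.py
```

```text
[ 0.5298 -0.2564  1.7599] 100.83686902885154 res [[-0.4, -0.4], [0.4, 0.0], [2.5, 0.1], [-0.3, -0.4], [-1.2, -0.8], [1.9, -0.4], [-0.6, -1.9]]
[0.4541 0.0061 1.8047] 103.40231673384022 res [[-0.5, -1.2], [0.3, 1.2], [0.5, 0.4], [0.9, -0.9], [-0.4, -0.2]]
[[ 0.50367682 -0.11994935  0.03415537]
 [ 0.51663781 -0.18765651  0.022     ]
 [ 0.54013948 -0.31042732  0.078     ]] [[301.1249443  206.88477005]
 [325.35979342 201.91661569]
 [374.16052026 185.13257238]] [[285.32959754 227.42845566]
 [296.52944814 244.76348446]
 [322.35494301 248.7119047 ]]
[[0.43272836 0.00097286 0.013     ]
 [0.55724247 0.03064163 0.013     ]] [[257.58517726 236.95839558]
 [244.71427226 192.97024453]] [[251.11048138 216.98308043]
 [293.89487434 209.12716734]]
cup [ 0.35701227 -0.13965937  0.063     ] drop [ 0.37291281 -0.27093423  0.098     ]
```

```bash
cat >> fit.py <<'E'
def ov(c,img,x0,y0,w,h,fn,rest,pip,th=0):
    im=cv2.resize(img[y0:y0+h,x0:x0+w],None,fx=5,fy=5,interpolation=cv2.INTER_CUBIC)
    def pl(P,col):
        q=(proj(c,P)-[x0,y0]+.5)*5-.5; cv2.polylines(im,[np.round(q).astype(int)],False,col,1)
    m=.087;n=-.093
    pl(W(rest,[[m,-.042,.01],[m,.042,.01],[n,.042,.01],[n,-.042,.01],[m,-.042,.01]]),(0,255,0))
    pl(W(rest,[[m,-.042,0],[m,.042,0],[n,.042,0],[n,-.042,0],[m,-.042,0]]),(0,128,0))
    for x in(-.061,-.049): pl(W(rest,[[x,-.022,.093],[x,-.015,.093],[x,0,.078],[x,.015,.093],[x,.022,.093]]),(255,0,255))
    t=th+np.radians(10)
    for r in(.056,.082): pl(W(rest,[[.07+r*np.cos(t),y,.022+r*np.sin(t)] for y in(-.018,.018)]),(255,255,0))
    pl(W(rest,[[.07,-.017,.022],[.07,.017,.022]]),(255,255,0))
    pl(W(pip,[[0,-.106,.013],[.0075,-.026,.013],[.013,-.026,.013],[.013,.078,.013],[0,.107,.013],[-.013,.078,.013],[-.013,-.026,.013],[-.0075,-.026,.013],[0,-.106,.013]]),(0,0,255))
    cv2.imwrite(fn,im)
if __name__=='__main__':
    ov(a,a['pixels'][:,:,::-1].copy(),230,175,160,110,'pics/ovt.png',rest,pip)
    ov(b,b['pixels'][:,:,::-1].copy(),205,185,160,120,'pics/ovs.png',rest,pip)
E
python3 fit.py >/dev/null
```

```text
(no output)
```

View pics/ovt.png

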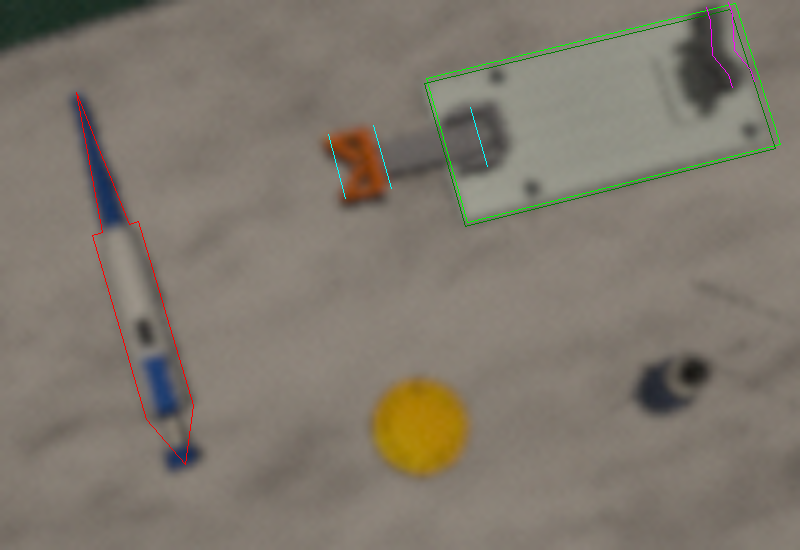

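View pics/ovs.png

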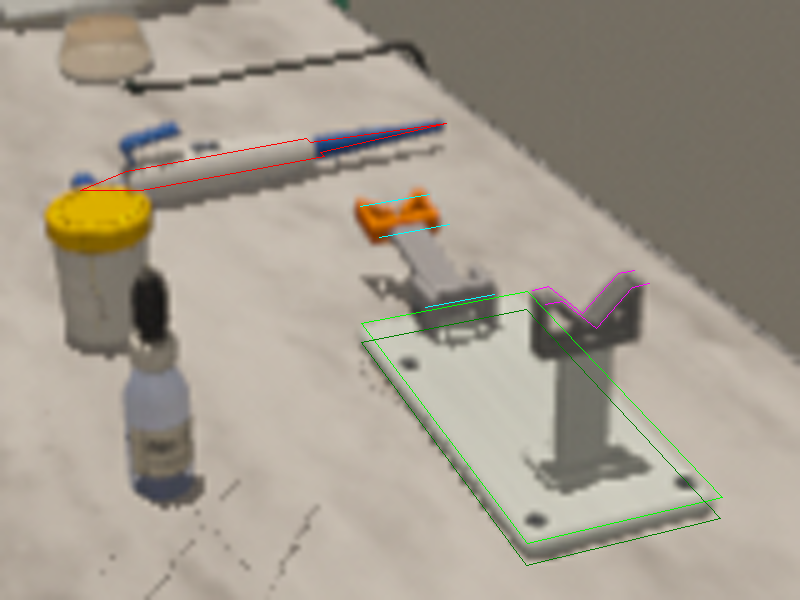

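```bash
python3 - <<'E' | tail -8
from fit import *
for c in (a,b):
    V=np.array(c['view']);print('cam',-V[:3,:3].T@V[:3,3],np.linalg.norm(V[:3,:3]@V[:3,:3].T-np.eye(3)),np.linalg.det(V[:3,:3]),K(c)[0][0,0])
# top only with z offset
LT=np.array([[.087,-.042,.01],[.087,.042,.01],[-.093,.042,.01],[-.055,0,.093]]);uT=np.array([T(428,80),T(465,222),T(770,144),T(712,60)])
f=lambda p:(proj(a,W(p[:3],LT)+[0,0,p[3]])-uT).ravel()
r=least_squares(f,[.53,-.25,1.76,0]);print(r.x,r.fun)
LS=np.array([[.087,.042,.01],[-.093,.042,.008],[-.093,-.042,.008],[-.061,0,.078]]);uS=np.array([S(362,325),S(533,552),S(712,503),S(592,326)])
f=lambda p:(proj(b,W(p[:3],LS)+[0,0,p[3]])-uS).ravel()
r=least_squares(f,[.53,-.25,1.76,0]);print(r.x,r.fun)
f=lambda p:(proj(b,W(p[:3],LS)+[0,0,0])-uS).ravel()
r=least_squares(f,[.53,-.25,1.76]);print(r.x,r.fun)
f=lambda p:(proj(a,W(p[:3],LT)+[0,0,0])-uT).ravel()
r=least_squares(f,[.53,-.25,1.76]);print(r.x,r.fun)
E
```

```text
[ 0.5403613  -0.26308441  1.7512909  -0.0510613 ] [-0.05465571  0.66447588  0.12496074 -0.25295651 -1.03438611  0.93702044
  0.89630518 -1.25357557]
[ 0.532013   -0.24561449  1.76807695 -0.00795572] [-0.3336044   0.37269172 -1.1291178  -0.8886116   1.06952501 -0.45059387
  0.38069754  1.02750415]
[ 0.52889677 -0.25715     1.76173589] [-0.67297058 -0.14972321 -1.45578836 -0.55489106  1.60375781 -0.15690605
  0.47090843  0.57538774]
[ 0.52746621 -0.25231904  1.75156806] [-1.76288906  0.22599184 -1.21649706  0.70552441  0.65829011  1.13799971
  2.19160669 -2.06529268]
```

```bash
cat > go.py <<'E'
from h import *
import sys
def down(ang): # tool z down, tool y at world angle ang(deg)
    t=np.radians(ang); y=np.array([np.cos(t),np.sin(t),0]); z=np.array([0,0,-1.]); return np.c_[np.cross(y,z),y,z]
def delta(pos,Rt):
    s=read_state(); R0=R.from_rotvec(s['tcp_rot']).as_matrix()
    d=R0.T@(np.array(pos)-s['tool_pos'])*1000; w=R.from_matrix(R0.T@Rt).as_rotvec()
    return np.round(d,1),np.round(w,4)
if __name__=='__main__':
    x,y,z,a=map(float,sys.argv[1:5]); print(*delta([x,y,z],down(a)))
E
python3 go.py .45 -.10 .2 10.8; python3 go.py .45 -.10 .2 190.8
```

```text
[-460.9 -671.2   31.3] [-2.0000e-04  1.0000e-04  1.1556e+00]
[-460.9 -671.2   31.3] [-1.000e-04 -2.000e-04 -1.986e+00]
```

```bash
python3 -m crank '-461 -671 31 0 0 1.156 0;-461 -671 31 0 0 1.156 0;-461 -671 31 0 0 1.156 0;-461 -671 31 0 0 1.156 0;-461 -671 31 0 0 1.156 0;-461 -671 31 0 0 1.156 0;-461 -671 31 0 0 1.156 0;-461 -671 31 0 0 1.156 0;-461 -671 31 0 0 1.156 0;-461 -671 31 0 0 1.156 0;-461 -671 31 0 0 1.156 0;-461 -671 31 0 0 1.156 0;-461 -671 31 0 0 1.156 0;-461 -671 31 0 0 1.156 0;-461 -671 31 0 0 1.156 0;-461 -671 31 0 0 1.156 0;-461 -671 31 0 0 1.156 0' 20
python3 - <<'E'
from h import *
a=shot('top','top2.png');b=shot('side','side2.png')
s=read_state();R0=R.from_rotvec(s['tcp_rot']).as_matrix();p=s['tool_pos']
print(s['q'],p,s['width'])
for n,c in(('top2',a),('side2',b)):
    im=c['pixels'][:,:,::-1].copy()
    P=[p,p-R0[:,2]*.013+R0[:,1]*.0425,p-R0[:,2]*.013-R0[:,1]*.0425,p-R0[:,2]*.1]
    q=proj(c,P);print(n,q.round(1).tolist())
    x0,y0=int(q[0,0])-80,int(q[0,1])-60
    x0=max(x0,0);y0=max(y0,0)
    im=cv2.resize(im[y0:y0+120,x0:x0+160],None,fx=5,fy=5,interpolation=cv2.INTER_CUBIC)
    for u in q: cv2.drawMarker(im,tuple(int(v) for v in (u-[x0,y0]+.5)*5-.5),(255,0,255),cv2.MARKER_CROSS,20,1)
    cv2.imwrite(f'pics/{n}c.png',im);print(x0,y0)
E
```

```text
time: 2.58
tool_pos: [0.4499, -0.0984, 0.2004]
tcp_rot: [2.0, 2.422, 0.0]
wrist_force: [0.6, -0.8, 0.3]
width: 1.0
[-2.70042822e-01 -1.28011579e-01  2.07903883e+00  3.66909323e-05
  1.19014813e+00 -4.60033053e-01] [ 0.44999813 -0.09871278  0.2004741 ] 1.001244673064052
top2 [[297.9, 213.0], [293.3, 193.5], [303.3, 230.3], [300.6, 201.7]]
217 153
side2 [[260.4, 159.9], [277.8, 152.4], [242.2, 156.5], [259.2, 115.7]]
180 99
```

View pics/top2c.png

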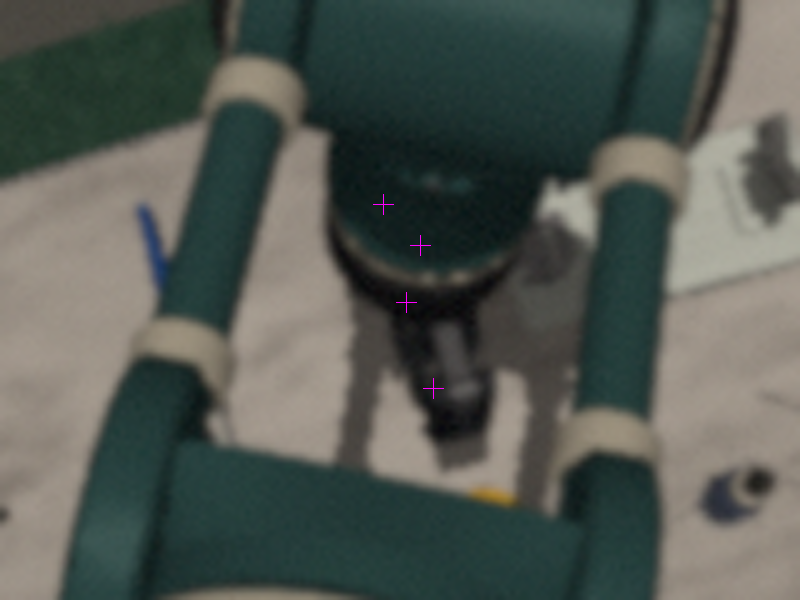

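View pics/side2c.png

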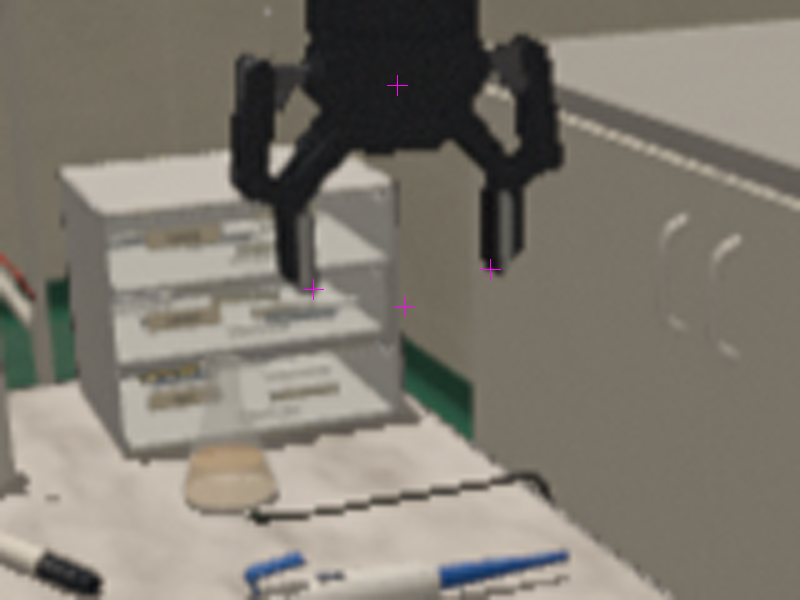

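```bash
python3 go.py .504 -.120 .09 10.8
```

```text
[-31.1  49.  110.5] [0.0004 0.0002 0.0015]
```

```bash
python3 -m crank '-31 49 50 0 0 0 0;-31 49 110 0 0 0 0;-31 49 110 0 0 0 0;-31 49 110 0 0 0 0;-31 49 110 0 0 0 0'
cat > look.py <<'E'
from h import *
import sys
n=sys.argv[1]
s=read_state();R0=R.from_rotvec(s['tcp_rot']).as_matrix();p=s['tool_pos']
w=s['width']*.0425
c=shot('side')
im=c['pixels'][:,:,::-1].copy()
x0,y0,k=(int(v) for v in sys.argv[2:5]) if len(sys.argv)>2 else (200,120,4)
bk=.013*s['width']
q=proj(c,[p,p-R0[:,2]*bk+R0[:,1]*w,p-R0[:,2]*bk-R0[:,1]*w])
im=cv2.resize(im[y0:y0+600//k,x0:x0+800//k],None,fx=k,fy=k,interpolation=cv2.INTER_CUBIC)
for u in q: cv2.drawMarker(im,tuple(int(v) for v in (u-[x0,y0]+.5)*k-.5),(255,0,255),cv2.MARKER_CROSS,20,1)
cv2.imwrite(f'pics/{n}.png',im);print(p,s['width'],s['wrist_force'].round(2),s['time'])
t=shot('top'); cv2.imwrite(f'pics/{n}_t.png',cv2.resize(t['pixels'][140:290,200:400,::-1],None,fx=4,fy=4,interpolation=cv2.INTER_CUBIC))
E
python3 look.py l1
```

```text
time: 3.3
tool_pos: [0.5057, -0.1213, 0.0929]
tcp_rot: [2.0, 2.417, 0.003]
wrist_force: [-0.1, 0.0, 0.4]
width: 1.0
[ 0.50569261 -0.12129902  0.09290831] 1.0002473213597172 [-0.07  0.04  0.35] 3.3
```

View pics/l1.png

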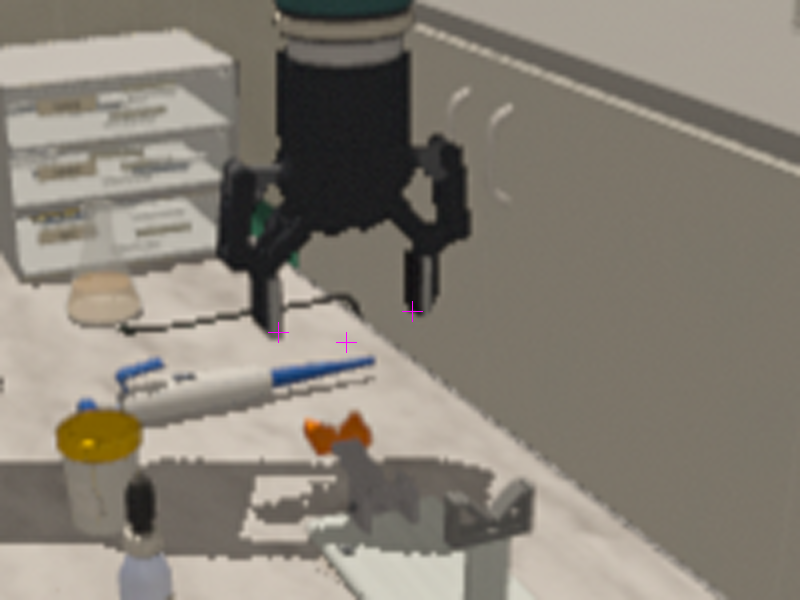

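```bash
python3 go.py .504 -.120 .017 10.8
```

```text
[ 1.8 -1.6 75.9] [ 0.0041  0.0021 -0.0003]
```

```bash
python3 -m crank '0 0 40 0 0 0 0;0 0 73 0 0 0 0;0 0 73 0 0 0 0;0 0 73 0 0 0 0'; python3 look.py l2
```

```text
time: 3.9
tool_pos: [0.5054, -0.1215, 0.0191]
tcp_rot: [2.002, 2.418, 0.002]
wrist_force: [0.2, -0.3, 0.3]
width: 0.999
[ 0.50538241 -0.12146971  0.01909877] 0.9987274740889294 [ 0.21 -0.26  0.3 ] 3.9
```

View pics/l2.png

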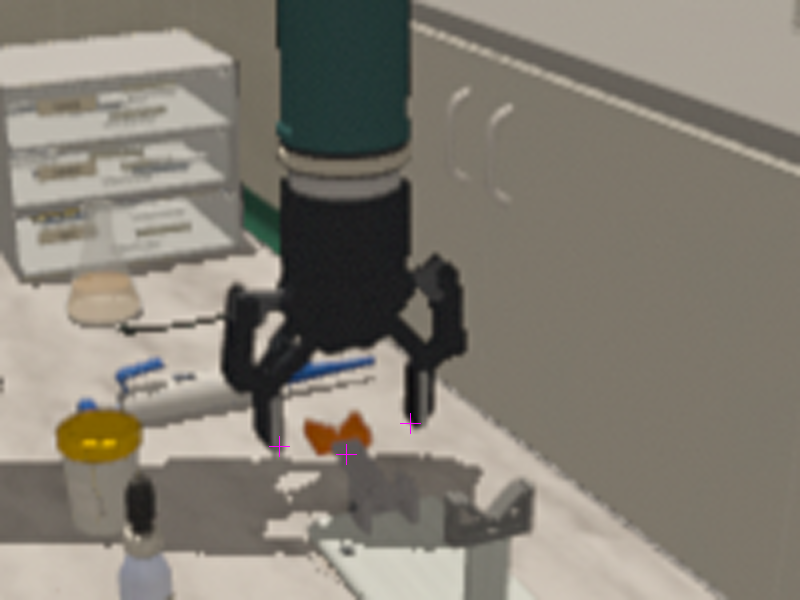

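View pics/l2_t.png

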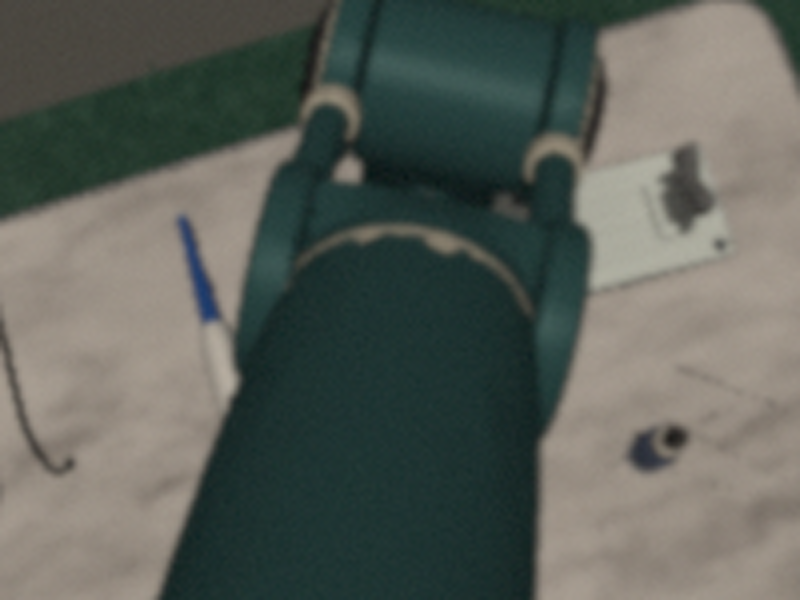

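```bash
python3 -m crank '0 -3 2 0 0 0 0;0 -3 2 0 0 0 120;0 -3 2 0 0 0 160;0 -3 2 0 0 0 160;0 -3 2 0 0 0 160;0 -3 2 0 0 0 160' 20; python3 look.py l3
```

```text
time: 4.75
tool_pos: [0.5017, -0.1215, 0.0156]
tcp_rot: [2.002, 2.42, 0.001]
wrist_force: [1.9, 1.8, 0.9]
width: 0.416
[ 0.50171142 -0.1215258   0.01558567] 0.41558975729217273 [1.92 1.84 0.93] 4.75
```

View pics/l3.png

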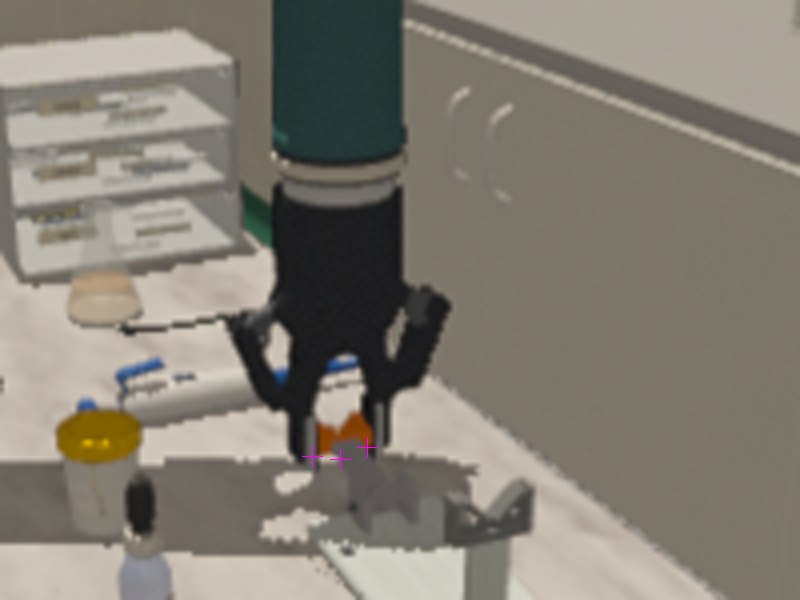

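```bash
python3 -m crank '-1 0 -6 0 0 0 160;-3 0 -12 0 0 0 160;-6 0 -17 0 0 0 160;-8 0 -23 0 0 0 160;-12 0 -28 0 0 0 160;-15 0 -33 0 0 0 160;-24 0 -41 0 0 0 160;-24 0 -41 0 0 0 160' ; python3 look.py l4
```

```text
time: 5.85
tool_pos: [0.5067, -0.1457, 0.057]
tcp_rot: [2.003, 2.418, 0.002]
wrist_force: [4.5, 0.7, 0.0]
width: 0.417
[ 0.50670419 -0.14574336  0.05701766] 0.41688300787716026 [4.49 0.71 0.  ] 5.85
```

View pics/l4.png

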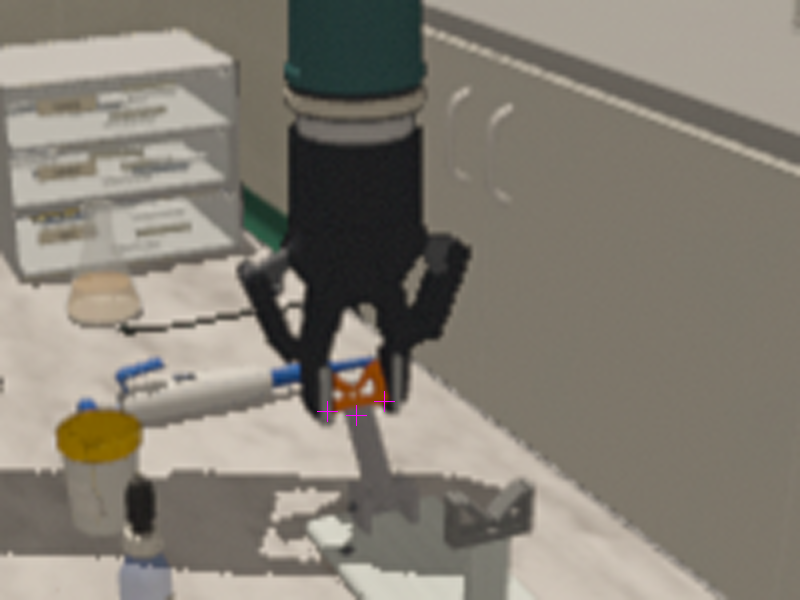

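```bash
python3 -m crank '-5 0 -4 0 0 0 160;-10 0 -7 0 0 0 160;-15 0 -10 0 0 0 160;-21 0 -12 0 0 0 160;-27 0 -14 0 0 0 160;-33 0 -15 0 0 0 160;-39 0 -16 0 0 0 160;-45 0 -16 0 0 0 160;-51 0 -16 0 0 0 160;-57 0 -15 0 0 0 160;-65 0 -13 0 0 0 160;-65 0 -13 0 0 0 160' ; python3 look.py l5
```

```text
time: 7.45
tool_pos: [0.5196, -0.2086, 0.0698]
tcp_rot: [2.003, 2.417, 0.005]
wrist_force: [8.8, 2.6, -0.2]
width: 0.416
[ 0.51964678 -0.20861614  0.06982985] 0.4162691667018953 [ 8.84  2.62 -0.19] 7.45
```

View pics/l5.png

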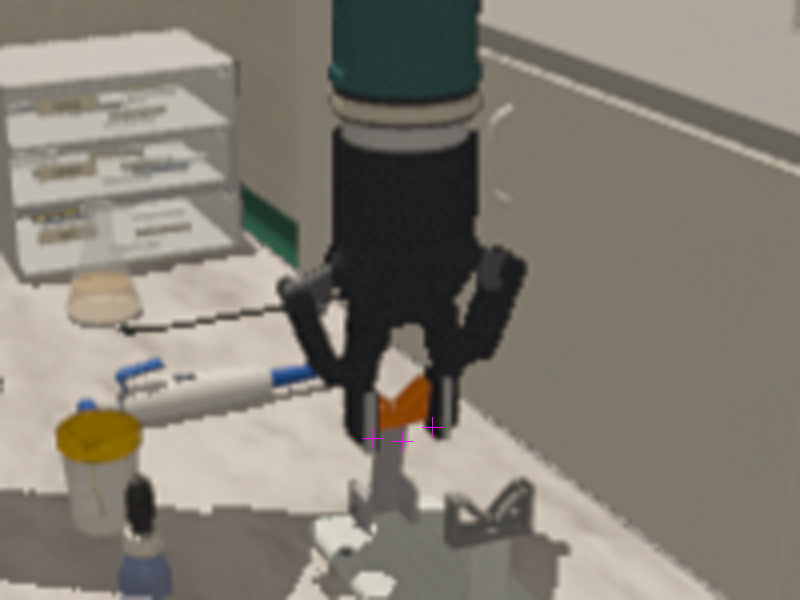

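```bash
python3 -m crank '0 1 0 0 0 0 120;0 1 0 0 0 0 60;0 1 0 0 0 0 60;0 1 0 0 0 0 60;0 1 -30 0 0 0 0;0 1 -80 0 0 0 0;0 1 -100 0 0 0 0;0 1 -100 0 0 0 0' ; python3 look.py l6
```

```text
time: 8.55
tool_pos: [0.5201, -0.2096, 0.1716]
tcp_rot: [2.0, 2.416, 0.002]
wrist_force: [0.1, 0.1, -0.7]
width: 1.0
[ 0.52011899 -0.20963268  0.17163874] 0.9995030840134352 [ 0.07  0.11 -0.7 ] 8.55
```

View pics/l6.png

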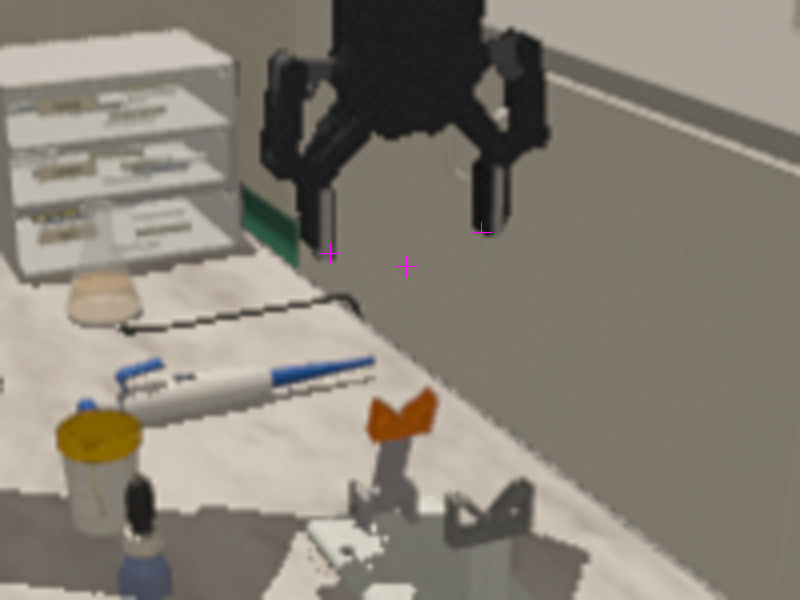

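```bash
python3 - <<'E'
from h import *
b=shot('side')
L=lambda x,y:(200+(x+.5)/4-.5,120+(y+.5)/4-.5)
P=[atz(b,*L(x,y),.013) for x,y in((375,360),(272,377),(125,406))]
print(np.round(P,4),np.linalg.norm(P[0]-P[1]),np.linalg.norm(P[0]-P[2]))
for i in(1,2):
    d=P[0]-P[i];print(np.degrees(np.arctan2(d[1],d[0])))
E
python3 go.py .433 0 .12 -76.6
```

```text
[[ 0.5551  0.0275  0.013 ]
 [ 0.4797  0.0126  0.013 ]
 [ 0.3771 -0.0149  0.013 ]] 0.07687756798699241 0.18301483037794938
11.161845158875684
13.405721822433891
[220.5 -44.   48.1] [-2.9000e-03  5.0000e-04  1.5248e+00]
```

```bash
python3 -m crank '60 -15 0 0 0 0.2 0;120 -30 20 0 0 0.5 0;222 -45 48 0 0 1.525 0;222 -45 48 0 0 1.525 0;222 -45 48 0 0 1.525 0;222 -45 48 0 0 1.525 0;222 -45 48 0 0 1.525 0;222 -45 48 0 0 1.525 0;222 -45 48 0 0 1.525 0;222 -45 48 0 0 1.525 0;222 -45 48 0 0 1.525 0;222 -45 48 0 0 1.525 0' ; python3 look.py l7 180 120 4;python3 go.py .431 -.001 .007 -76.6
```

```text
time: 10.2
tool_pos: [0.4327, 0.0008, 0.1209]
tcp_rot: [-3.12, -0.367, 0.001]
wrist_force: [-0.2, -0.2, 0.1]
width: 1.001
[0.43269324 0.00082227 0.12088897] 1.0008224574152076 [-0.17 -0.25  0.1 ] 10.2
[ -2.2   1.3 114.1] [-0.0001  0.0002  0.0002]
```

View pics/l7.png

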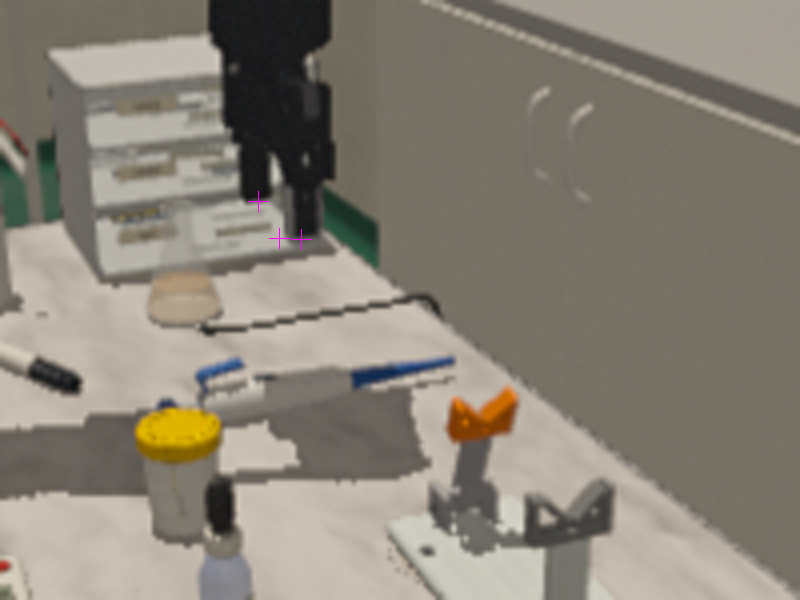

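View pics/l7_t.png

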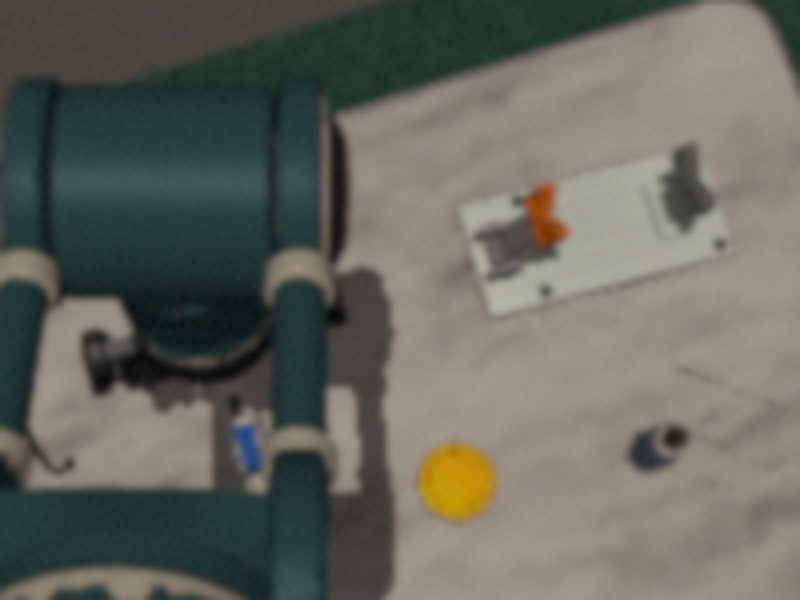

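```bash
python3 -m crank '-2 1 50 0 0 0 0;-2 1 90 0 0 0 0;-2 1 105 0 0 0 0;-2 1 114 0 0 0 0;-2 1 114 0 0 0 0;-2 1 114 0 0 0 0' ; python3 look.py l8 180 120 4
```

```text
time: 11.05
tool_pos: [0.4327, -0.0007, 0.0086]
tcp_rot: [3.12, 0.366, 0.004]
wrist_force: [-0.1, -0.6, 1.3]
width: 1.0
[ 0.43273631 -0.00068524  0.0085557 ] 1.0003378150096855 [-0.07 -0.57  1.31] 11.05
```

View pics/l8.png

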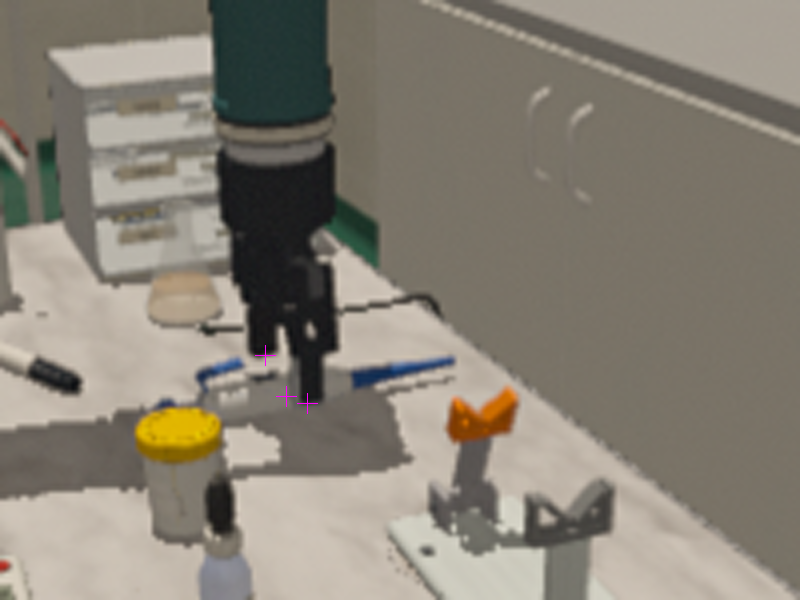

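```bash
python3 -m crank '0 0 2 0 0 0 100;0 0 2 0 0 0 140;0 0 2 0 0 0 200;0 0 2 0 0 0 200;0 0 2 0 0 0 200;0 0 2 0 0 0 200;0 0 2 0 0 0 200' 35; python3 look.py l9 180 120 4
```

```text
time: 12.02
tool_pos: [0.4313, -0.0006, 0.0054]
tcp_rot: [3.12, 0.366, 0.0]
wrist_force: [-0.6, 0.7, 3.6]
width: 0.294
[ 0.43134611 -0.00062171  0.00542025] 0.29357988100755245 [-0.62  0.74  3.55] 12.025
```

View pics/l9.png

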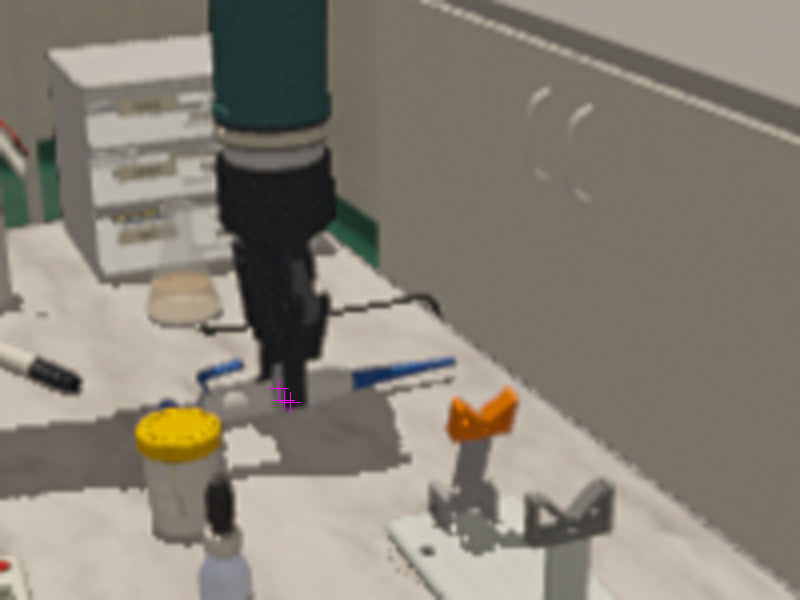

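```bash
python3 -m crank '0 0 -15 0 0 0 200;0 0 -40 0 0 0 200;0 0 -80 0 0 0 200;0 0 -120 0 0 0 200;0 0 -170 0 0 0 200;0 0 -170 0 0 0 200;0 0 -170 0 0 0 200' ; python3 look.py l10 180 60 4; python3 - <<'E'
import cv2
im=cv2.imread('pics/l10_t.png');print(im.shape)
E
```

```text
time: 13.0
tool_pos: [0.4309, -0.0006, 0.1753]
tcp_rot: [3.12, 0.366, 0.0]
wrist_force: [-0.5, -0.0, -1.6]
width: 0.294
[ 0.43088845 -0.00061876  0.17526827] 0.29387282524453406 [-0.47 -0.01 -1.61] 13.0
(600, 800, 3)
```

View pics/l10.png

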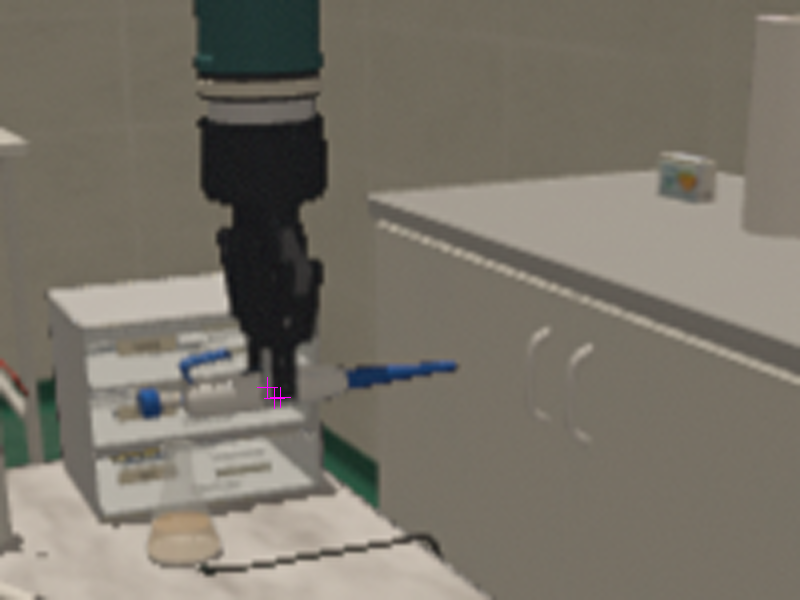

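View pics/l10_t.png

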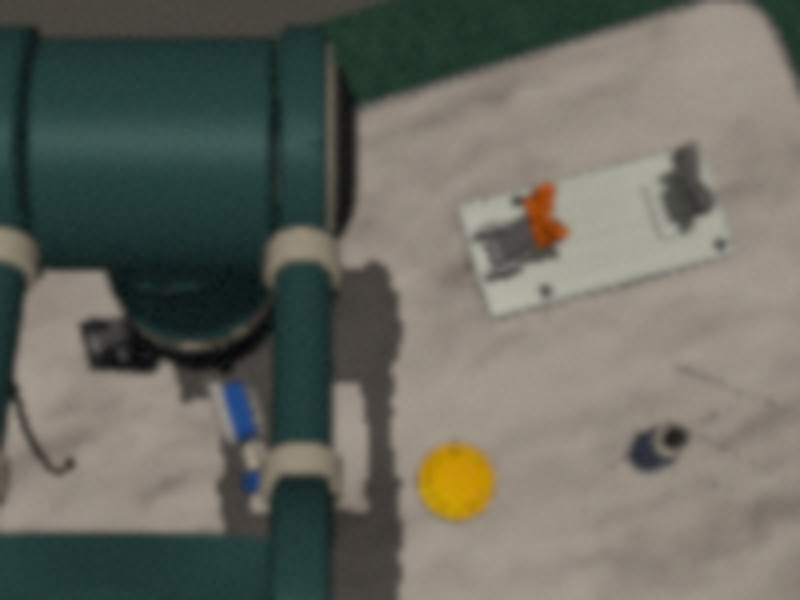

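```bash
cat > ov2.py <<'E'
from fit import *
rs=np.array([float(v) for v in __import__('sys').argv[1:4]])
def dr(c,x0,y0,k,fn):
    im=cv2.resize(c['pixels'][y0:y0+600//k,x0:x0+800//k,::-1],None,fx=k,fy=k,interpolation=cv2.INTER_CUBIC)
    def pl(P,col):
        q=(proj(c,P)-[x0,y0]+.5)*k-.5; cv2.polylines(im,[np.round(q).astype(int)],False,col,1)
    m=.087;n=-.093
    pl(W(rs,[[m,-.042,.01],[m,.042,.01],[n,.042,.01],[n,-.042,.01],[m,-.042,.01]]),(0,255,0))
    for x in(-.061,-.049): pl(W(rs,[[x,-.022,.093],[x,-.015,.093],[x,0,.078],[x,.015,.093],[x,.022,.093]]),(255,0,255))
    t=np.radians(110)
    for o in(-.006,.006):
        f=lambda r,y:[.07+r*np.cos(t)-o*np.sin(t),y,.022+r*np.sin(t)+o*np.cos(t)]
        pl(W(rs,[f(.056,-.018),f(.082,-.018),f(.082,-.014),f(.068,0),f(.082,.014),f(.082,.018),f(.056,.018),f(.056,-.018)]),(255,255,0))
    cv2.imwrite(fn,im)
dr(a,300,165,8,'pics/o2t.png');dr(b,270,190,8,'pics/o2s.png')
E
python3 ov2.py .5298 -.2564 1.7599 >/dev/null
```

```text
(no output)
```

View pics/o2t.png

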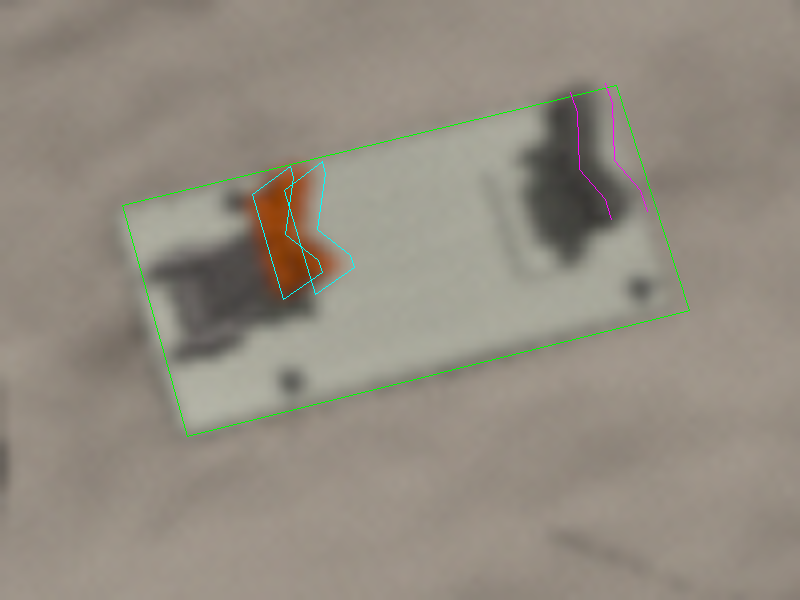

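View pics/o2s.png

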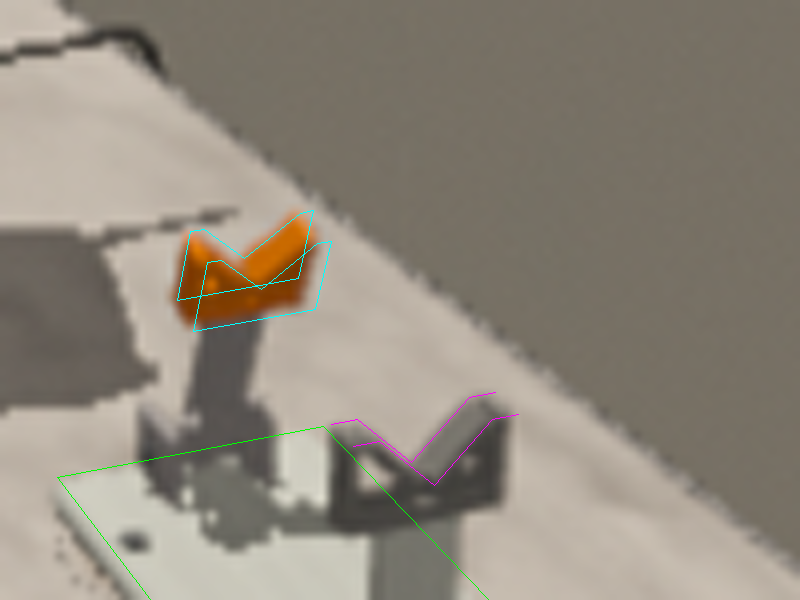

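```bash
python3 - <<'E'
from h import *
s=read_state();p=s['tool_pos'];R0=R.from_rotvec(s['tcp_rot']).as_matrix();print(np.round(R0,3))
c=shot('side')
A=p+[0,0,.0076]; d=R0[:,0]
for y in(-.1285,-.0485,.0555,.085):
  for sgn in(1,):
    q=proj(c,A-sgn*d*y); print(y,((q-[180,60]+.5)*4-.5).round(0))
E
python3 go.py .533 -.279 .165 11.5
```

```text
[[ 0.973  0.232 -0.003]
 [ 0.232 -0.973  0.   ]
 [-0.003 -0.001 -1.   ]]
-0.1285 [[456. 367.]]
-0.0485 [[344. 381.]]
0.0555 [[188. 400.]]
0.085 [[141. 406.]]
[ 35.6 294.7   8.3] [-0.0031  0.0018 -1.5377]
```

```bash
python3 -m crank '3 25 2 0 0 -0.12 200;6 50 4 0 0 -0.25 200;9 75 6 0 0 -0.38 200;12 100 8 0 0 -0.52 200;15 125 8 0 0 -0.66 200;18 150 8 0 0 -0.8 200;21 175 8 0 0 -0.94 200;24 200 8 0 0 -1.08 200;27 225 8 0 0 -1.22 200;30 250 8 0 0 -1.36 200;33 275 8 0 0 -1.48 200;35.6 294.7 8 0 0 -1.538 200;35.6 294.7 8 0 0 -1.538 200;35.6 294.7 8 0 0 -1.538 200' ; python3 look.py l11 240 110 5;python3 go.py .533 -.279 .105 11.5
```

```text
time: 15.0
tool_pos: [0.5335, -0.2783, 0.1662]
tcp_rot: [-1.987, -2.43, 0.0]
wrist_force: [0.6, 0.3, -0.4]
width: 0.297
[ 0.53349395 -0.27827934  0.16623046] 0.2965657132248526 [ 0.6   0.28 -0.37] 15.0
[-0.8 -0.8 61.7] [-0.0009 -0.0011  0.0003]
```

View pics/l11.png

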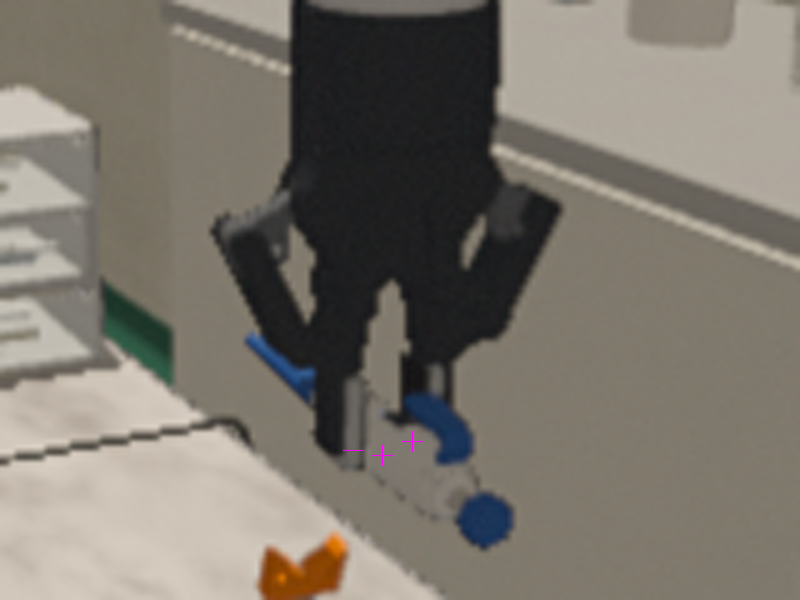

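View pics/l11_t.png

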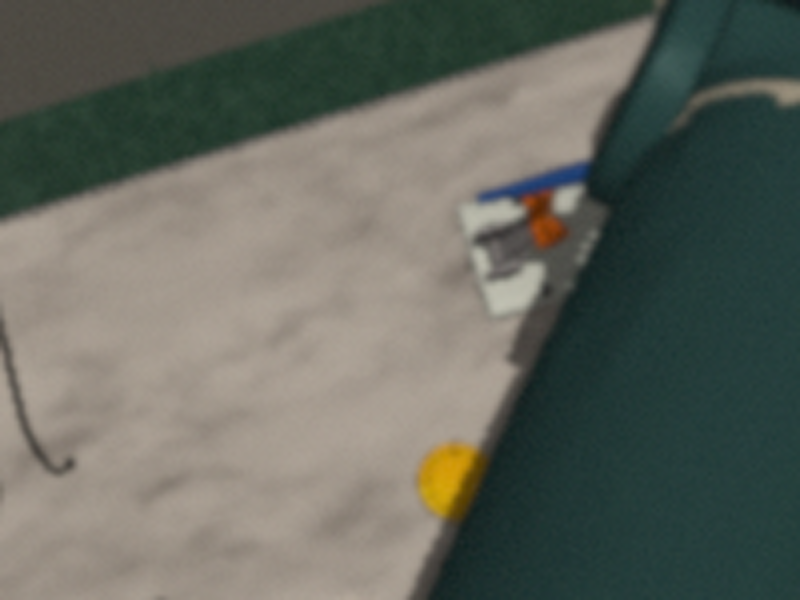

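```bash
python3 - <<'E'
from h import *
t=shot('top');s=read_state();p=s['tool_pos'];R0=R.from_rotvec(s['tcp_rot']).as_matrix()
print(R0[:,0].round(3)); 
tip=p+[0,0,.0076]+R0[:,0]*.1285
print(tip,(proj(t,tip)-[200,140]+.5)*4-.5)
E
```

```text
[-0.2    0.98   0.001]
[ 0.50812173 -0.15229718  0.1746641 ] [[475.97119613 200.60128817]]
```

```bash
python3 -m crank '0 0 15 0 0 0 200;0 0 30 0 0 0 200;0 0 45 0 0 0 200;0 0 50 0 0 0 200;0 0 50 0 0 0 200;0 0 50 0 0 0 200' ; python3 look.py l12 250 150 5
```

```text
time: 15.9
tool_pos: [0.5346, -0.2793, 0.1178]
tcp_rot: [1.987, 2.432, 0.0]
wrist_force: [-0.6, 0.0, -0.3]
width: 0.285
[ 0.53463463 -0.27934502  0.11780723] 0.2852220556915756 [-0.6   0.02 -0.33] 15.9
```

View pics/l12.png

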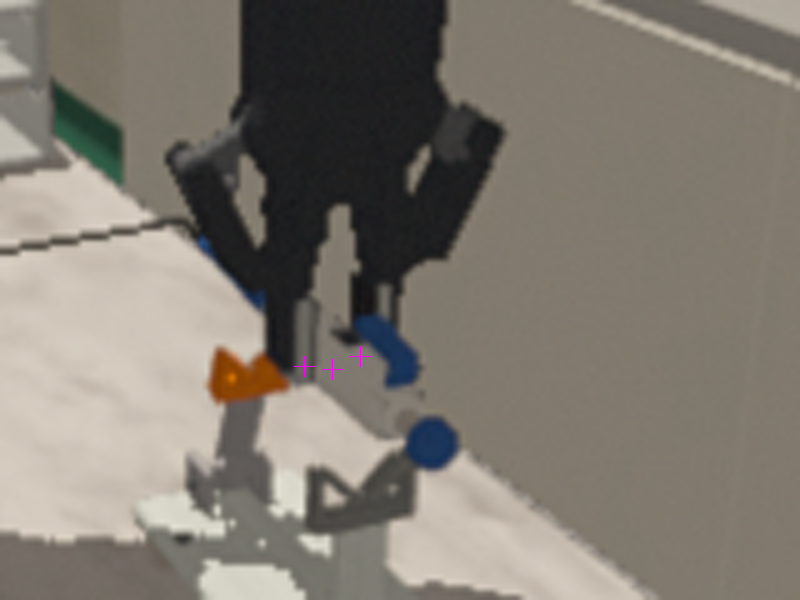

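View pics/l12_t.png

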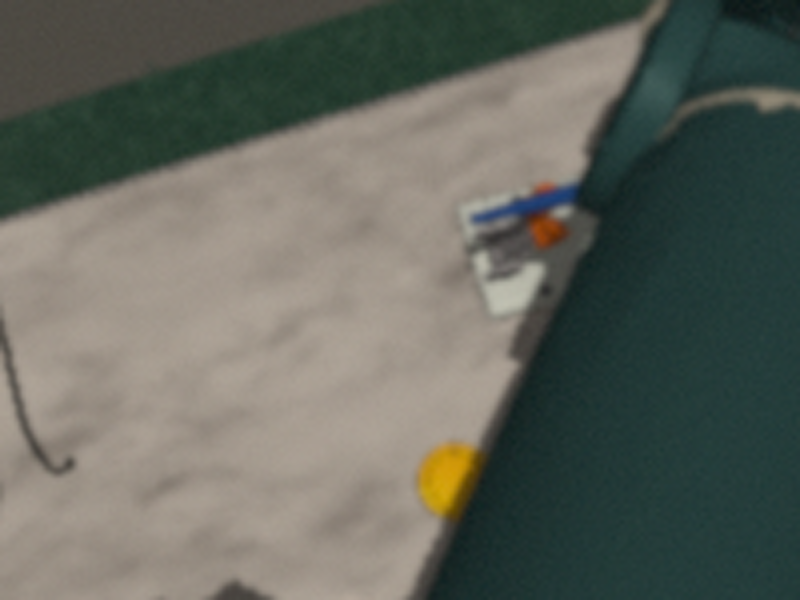

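```bash
python3 - <<'E'
from h import *
s=read_state();p=s['tool_pos'];R0=R.from_rotvec(s['tcp_rot']).as_matrix()
X=R0[:,0].copy();X[2]=0
for n,x0,y0,k in(('side',250,150,5),('top',200,140,4)):
    c=shot(n)
    g=np.array([p[0],p[1],0])
    V=lambda x,z:g+X*(x+.0235)+[0,0,z]
    P=[V(-.061,.078),V(-.049,.078),V(.07-.068*.342,.022+.068*.94),V(-.0235-.085,.125)]
    print(n,((proj(c,P)-[x0,y0]+.5)*k-.5).round(0).tolist())
E
```

```text
side [[373.0, 502.0], [359.0, 488.0], [257.0, 371.0], [441.0, 449.0]]
top [[706.0, 179.0], [689.0, 183.0], [550.0, 216.0], [797.0, 138.0]]
```

```bash
python3 - <<'E'
from h import *
s=read_state();p=s['tool_pos'];R0=R.from_rotvec(s['tcp_rot']).as_matrix()
X=R0[:,0].copy();X[2]=0;Y=-R0[:,1].copy()
ims=[]
for n,x0,y0,k,w,h in(('side',285,210,12,66,50),('top',310,165,12,66,50)):
    c=shot(n); im=cv2.resize(c['pixels'][y0:y0+h,x0:x0+w,::-1],None,fx=k,fy=k,interpolation=cv2.INTER_CUBIC)
    for off,col in((0,(255,0,255)),(-.005,(0,255,0))):
        g=np.array([p[0]+off,p[1],0])
        V=lambda x,y,z:g+X*(x+.0235)+Y*y+[0,0,z]
        L=[[V(x,y,z) for y,z in((-.022,.093),(-.015,.093),(0,.078),(.015,.093),(.022,.093))] for x in(-.061,-.049)]
        t=np.radians(110);f=lambda r,y,o:V(.07+r*np.cos(t)-o*np.sin(t),y,.022+r*np.sin(t)+o*np.cos(t))
        L+=[[f(.056,-.018,o),f(.082,-.018,o),f(.082,-.014,o),f(.068,0,o),f(.082,.014,o),f(.082,.018,o),f(.056,.018,o)] for o in(-.006,.006)]
        for l in L: cv2.polylines(im,[np.round((proj(c,np.array(l))-[x0,y0]+.5)*k-.5).astype(int)],False,col,1)
    cv2.imwrite(f'pics/z_{n}.png',im)
E
```

```text
(no output)
```

View pics/z_side.png

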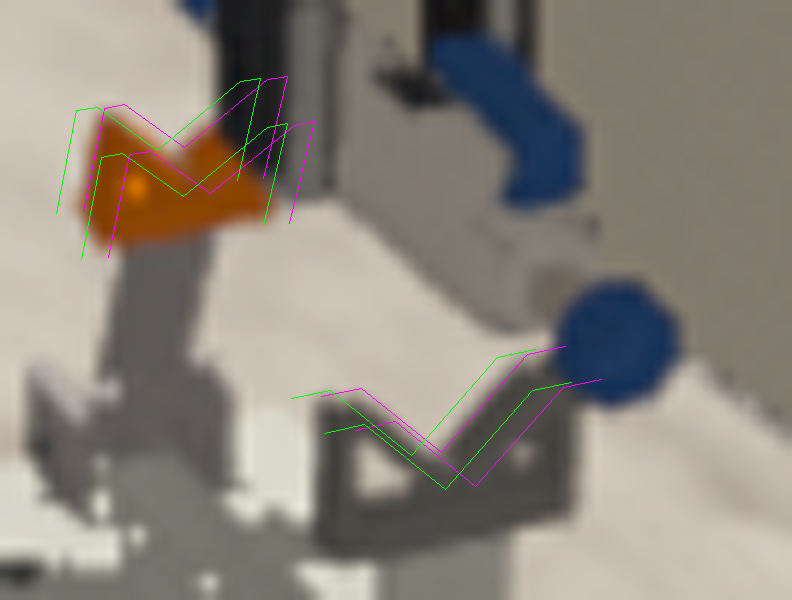

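View pics/z_top.png

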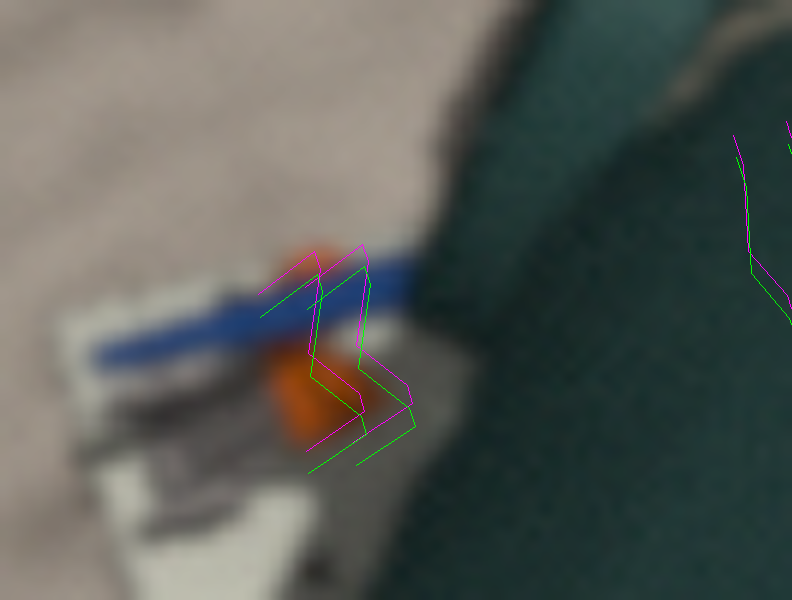

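```bash
python3 -m crank '0 -2.5 6 0 0 0 200;0 -2.5 12 0 0 0 200;0 -2.5 16 0 0 0 200;0 -2.5 19 0 0 0 200;0 -2.5 21 0 0 0 200;0 -2.5 21 0 0 0 200;0 -2.5 21 0 0 0 200' ; python3 look.py l13 250 150 5
```

```text
time: 17.08
tool_pos: [0.5319, -0.2797, 0.0965]
tcp_rot: [1.987, 2.433, 0.0]
wrist_force: [-0.8, -0.4, -1.2]
width: 0.295
[ 0.53189372 -0.2796617   0.09647289] 0.2951037738970039 [-0.82 -0.41 -1.2 ] 17.075
```

View pics/l13.png

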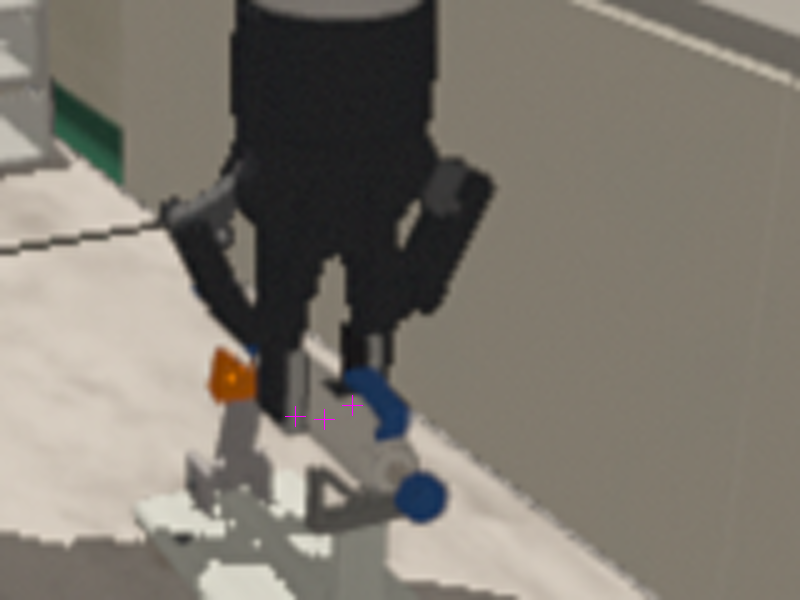

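View pics/l13_t.png

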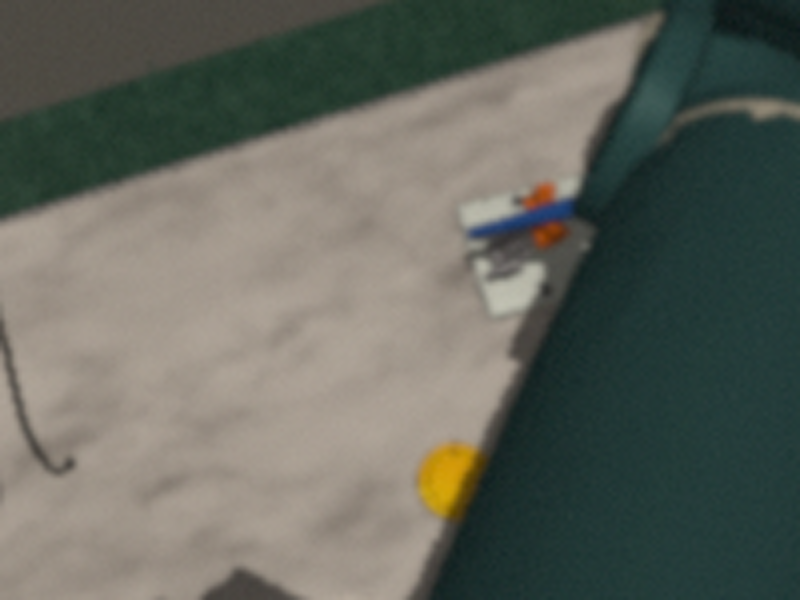

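```bash
python3 -m crank '0 0 1 0 0 0 200;0 0 2 0 0 0 200;0 0 3 0 0 0 200;0 0 3 0 0 0 200'; python3 -m crank '0 0 1 0 0 0 200;0 0 2 0 0 0 200;0 0 2 0 0 0 200';python3 -m crank '0 0 1 0 0 0 200;0 0 1 0 0 0 200'
```

```text
time: 17.68
tool_pos: [0.5316, -0.2795, 0.0931]
tcp_rot: [-1.987, -2.433, 0.0]
wrist_force: [0.8, -0.4, 0.1]
width: 0.292
time: 18.05
tool_pos: [0.5322, -0.2796, 0.0916]
tcp_rot: [1.987, 2.432, 0.001]
wrist_force: [1.6, 0.4, -0.2]
width: 0.291
time: 18.3
tool_pos: [0.5327, -0.2798, 0.0911]
tcp_rot: [1.986, 2.432, 0.001]
wrist_force: [2.4, 1.5, 3.7]
width: 0.291
```

```bash
python3 -m crank '0 0 0 0 0 0 200;0 0 0.5 0 0 0 200;0 0 0.5 0 0 0 200'; python3 look.py l14 250 150 5
```

```text
time: 18.68
tool_pos: [0.5328, -0.2798, 0.0909]
tcp_rot: [1.986, 2.431, 0.001]
wrist_force: [1.8, 1.8, 6.0]
width: 0.291
[ 0.53279745 -0.27977597  0.09093278] 0.2910149515438942 [1.84 1.78 6.03] 18.675
```

View pics/l14.png

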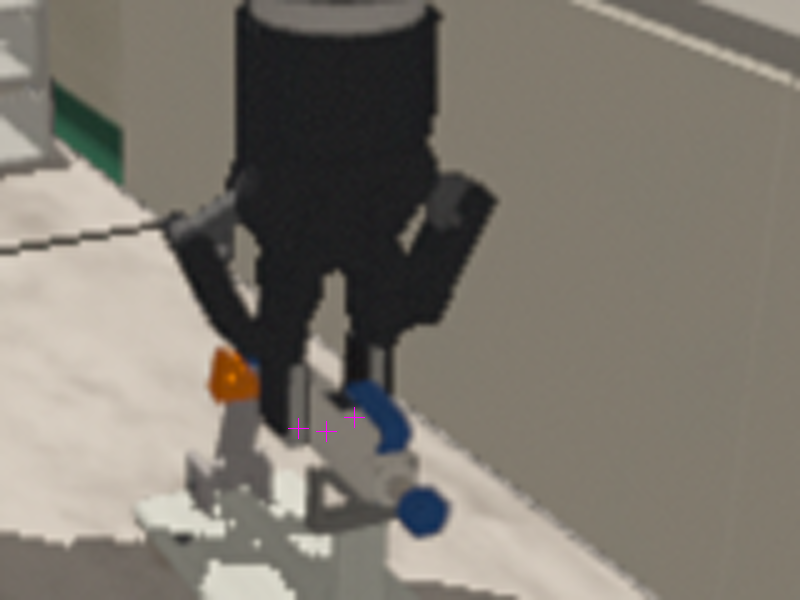

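```bash
python3 -m crank '0 0 0 0 0 0 200;0 0 0 0 0 0 178;0 0 0 0 0 0 172;0 0 0 0 0 0 165;0 0 0 0 0 0 155;0 0 0 0 0 0 140;0 0 0 0 0 0 110;0 0 0 0 0 0 80;0 0 0 0 0 0 80' 20; python3 look.py l15 250 150 5
```

```text
time: 19.9
tool_pos: [0.5316, -0.2795, 0.0897]
tcp_rot: [-1.987, -2.433, 0.0]
wrist_force: [-0.9, 0.8, -0.1]
width: 0.688
[ 0.53155241 -0.2795076   0.08967348] 0.688312873044143 [-0.9   0.79 -0.12] 19.9
```

View pics/l15.png

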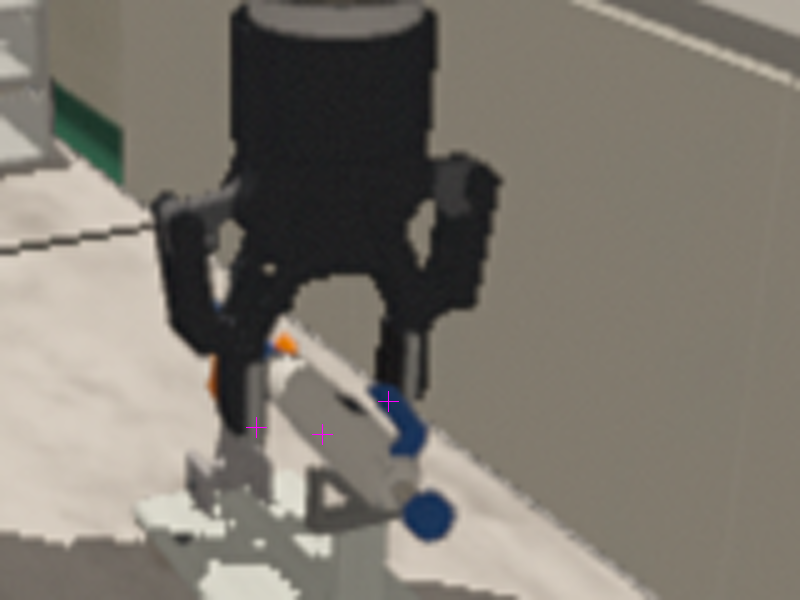

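View pics/l15_t.png

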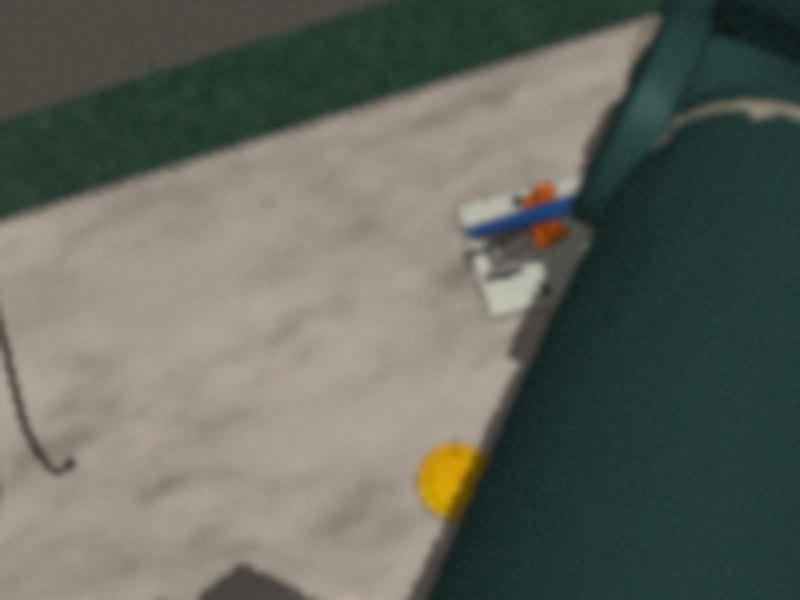

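```bash
python3 -m crank '0 0 0 0 0 0 0;0 0 0 0 0 0 0;0 0 0 0 0 0 0;0 0 -15 0 0 0 0;0 0 -35 0 0 0 0;0 0 -70 0 0 0 0;0 0 -110 0 0 0 0;0 0 -130 0 0 0 0;0 0 -130 0 0 0 0'; python3 look.py l16 250 150 5; python3 go.py .42 .1 .22 -40
```

```text
time: 21.12
tool_pos: [0.5331, -0.2803, 0.2227]
tcp_rot: [1.984, 2.429, 0.001]
wrist_force: [0.3, 0.6, -0.4]
width: 0.997
[ 0.53308856 -0.28031415  0.22274392] 0.9973178608185114 [ 0.25  0.6  -0.45] 21.125
[393.8 -33.2  -0.8] [-1.300e-03 -4.000e-04  8.992e-01]
```

View pics/l16.png

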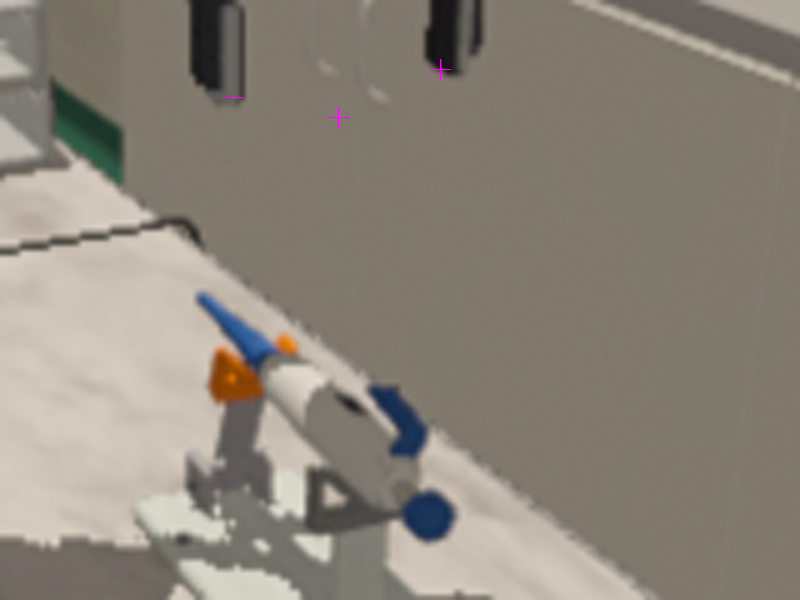

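```bash
python3 -m crank '60 -5 0 0 0 0.1 0;120 -10 0 0 0 0.2 0;180 -15 0 0 0 0.3 0;240 -20 0 0 0 0.4 0;300 -30 0 0 0 0.5 0;350 -33 0 0 0 0.6 0;390 -33 0 0 0 0.7 0;390 -33 0 0 0 0.7 0;390 -33 0 0 0 0.7 0'; python3 look.py l17 250 150 5
python3 - <<'E'
from h import *
t=shot('top');b=shot('side')
g=np.array([.533,-.280,.097]);X=np.array([-.199,.98,0])
P=[g+X*.1285,g,g-X*.085]
print((proj(t,P)-[200,140]+.5)*4-.5,(proj(b,P)-[250,150]+.5)*5-.5)
E
```

```text
time: 22.35
tool_pos: [0.4207, 0.0956, 0.2183]
tcp_rot: [-2.699, -1.606, 0.004]
wrist_force: [0.7, -0.2, 0.8]
width: 1.005
[0.42073379 0.09558396 0.21831966] 1.0047272945124748 [ 0.69 -0.18  0.76] 22.35
[[465.77963182 236.36059111]
 [659.60836816 186.54695754]
 [784.915334   154.3739709 ]] [[200.8931536  297.7057169 ]
 [327.16617983 418.10548153]
 [432.69543064 518.78895167]]
```

View pics/l17_t.png

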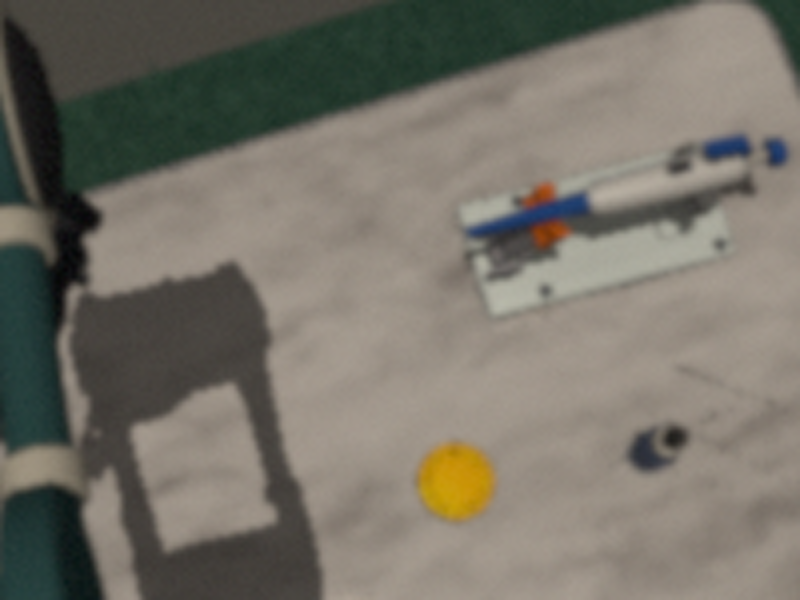

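View pics/l17.png

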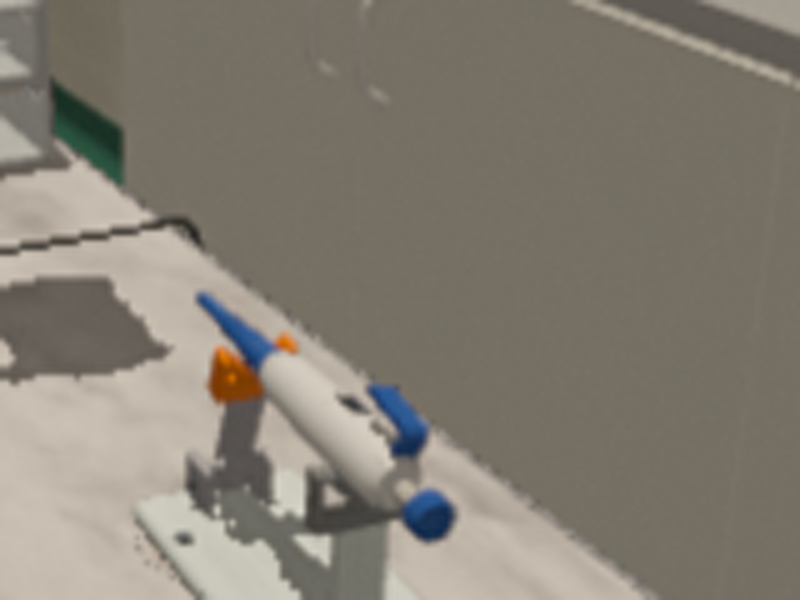

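```bash
python3 -c "
from workcell import job
print(job.finish_job())"
```

```text
the job is handed in; nothing more can be done
None
```

I swung the orange-headed support up and past upright, and it stands open on its stop by itself. I then picked up the micropipette with a 35 N grip, laid it in both grooves with about 6 N of contact force at the wrist, let go and backed the arm away. The job was handed in at about 22 s of the 56 s allowed; no verdict was reported.

- **Pipette position:** In the last pictures it lies level across both saddles. In both views its tip point is within about 1 px of where I calculated it should be. That puts the tip about 105 mm from the rest's origin, at about 97 mm height and close to the centre line.
- **Support and robot:** The support is open, and the gripper is clear and touching nothing.
- **Other things on the bench:** The cup and dropper look unmoved. I only watched the flask in earlier side views, where it had not moved.
- **Disagreement:** The top camera put the fixed grey saddle about 6–9 mm from where the side view and the robot's own position put it. I put this down to shadows and did not resolve it. I relied on the side view and the contact force, and made a 2.5 mm sideways correction before lowering the pipette.

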